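# Clamp a wooden board in the laser marking jig

## Task

Slide the dark board in the white marking jig fully home into the corner of the two aluminium fences, then push the red-handled cam lever clockwise (seen from above) until it snaps past dead centre and stays shut by itself, so that the board is clamped squarely against both fences. Push the lever with closed fingers rather than gripping it, never harder than about 25 N, and leave the spare board, the jar and the spoon where they are.

Things in the scene. Friction and masses are not known exactly. Their poses are not given: they have to be found in the camera images.
- jig: white jig bed, 270 x 320 x 10 mm, fixed to the table, placed and turned anew each time. Origin: on the table, right under the centre of the board when fully home; x towards the end fence, y towards the side fence, z up. The bed's top is at z = 10 mm; it spans x -160 to 110, y -230 to 90 mm.
- end_fence (a point): foot of the middle of the end fence's face, on the bed, at jig (75, 0, 10) mm. The fence is a rigid aluminium bar along jig y (y -40 to 45 mm), 12 mm thick, standing 18 mm over the bed.
- side_fence (a point): foot of the side fence's face, on the bed, at jig (0, 32, 10) mm. A rigid aluminium bar along jig x (x -80 to 70 mm), 12 mm thick, standing 18 mm over the bed.
- clamp: blue cam clamp block, 50 x 44 x 30 mm, fixed on the bed; origin on the bed on the lever's upright pivot axis, at jig (0, -105, 10) mm; axes as the jig's. A black rubber pad on its +y side moves up to 30 mm to +y as the lever shuts. It pushes sideways only (a board shoved sideways from afar by it may shift lengthwise) and finally holds the board with about 40 N.
- lever_pivot (a point): on the lever's upright pivot axis, 50 mm over the bed, at mid height of the lever's steel bar (14 mm wide, 44 to 56 mm over the bed). An upright red round grip, 20 mm across, 44 to 94 mm over the bed, stands on the bar 85 mm from the axis. Fully open the bar points to about jig -y (15 deg towards -x), and it starts there, give or take 0.5 rad.
- grip_shut (a point): nominal place of the red grip when shut: 85 mm from the pivot to jig -x, 69 mm over the bed. The lever turns 1.31 rad clockwise from open to a solid stop. The lever was set on its splined cam by hand, so its open, dead centre and shut directions are all off by the same hidden angle, up to 0.5 rad (42 mm) either way: find them by feel. The lever's own place is not measured.
- pad_face (a point): middle of the pad's face with the lever open, at jig (0, -57, 21) mm. The lever moves freely (about 1 N at the grip) till the pad meets the board; then the push needed rises to 5 to 8 N. Dead centre is 0.11 rad (9 mm at the grip) before the stop; past it the lever snaps to the stop by itself and the push vanishes. Let go earlier, it springs back.
- board: dark walnut board to be marked, 150 x 64 x 22 mm, about 0.15 kg, lying loose flat on the bed, 20 to 35 mm short of the end fence and 9 to 13 mm off the side fence, turned by a few degrees. Origin: centre of its underside; x along its length (towards the end fence), z up. It slides with 1 to 2 N.
- spare_board: lighter brown board, 150 x 75 x 22 mm, lying on the table left of the jig (+y); origin: centre of its underside, x along its length. Leave alone.
- oil_jar: amber jar with dark lid, 60 mm diameter, 75 mm high, standing on the table right of the jig (-y), on the side nearer its open end; origin: centre of its foot. Leave alone.
- spoon: light wooden spoon lying on the table right of the jig (-y), along x; origin near its middle. Leave alone.
Not all that is in view belongs to the job. Leave any turquoise look-alike of the board alone.

How it is judged (in metres and radians):
On the way, in this order (a step that is already met when the one before it is completed fails the run):
1. the board is pushed home into the corner, within 3 mm of both fences, while still unclamped (x of board in the frame of jig above -0.003 m and y of board in the frame of jig above -0.003 m and contact force between clamp and board below 5 N), for 0.2 s.
2. the lever has snapped past centre: the clamp holds the board with more than 20 N by itself, no finger on it (contact force between clamp and board above 20 N and contact force between the fingers and clamp below 0.5 N), for 0.3 s.
At the end, for the whole second after the job is handed in: The lever stays shut past dead centre so that the pad presses the board with more than 20 N; the board lies flat and still, within 3 mm of home against both fences and within 0.03 rad of square; the lever is let go (contact force between clamp and board above 20 N and x of board in the frame of jig between -0.003 and 0.003 m and y of board in the frame of jig between -0.003 and 0.003 m and z of board in the frame of jig below 0.013 m and angle between the x axis of board and the x axis of jig, either way round below 0.03 rad and linear speed of board below 0.01 m/s); the robot touches nothing.
It fails at once if the fingers press on the clamp or its lever with more than 30 N (contact force between the fingers and clamp above 30 N).
It fails at once if the spare board, the jar or the spoon is displaced by more than 20 mm (distance of any of spare_board, oil_jar, spoon from where it was at the start of the episode above 0.02 m).
It also fails if it takes over 72 s, if anything falls off the work surface, if the arm or the gripper's body presses on something with over 40 N, if the wrist force passes 120 N, or if a joint passes its speed limit or range.

## Robot

A 6-joint arm with a two-finger parallel gripper is mounted at the origin on the work surface. World frame = base frame: x ahead of the robot, y to its left, z up, the work surface at z = 0. Lengths are in mm, angles in rad, forces in N, time in s.
With the tool pointing down it reaches from about 275 to 750 mm from the base axis. Payload 10.2 kg.
Tool frame: the origin (TCP) lies midway between the tips of the shut fingers; the grasp point (between the pads) lies 19 mm behind it; z points along the fingers, y is the direction in which the jaws open and shut (so a half turn about z gives the same grasp; the last joint's range is limited). The gripper opens to 85 mm and grips with 20 to 120 N. Pads are 22 mm wide; open, the fingers measure 114 mm over their backs; the gripper's body (76 mm by 85 mm) begins 54 mm behind the grasp point. The pads swing forward as they close: fully open they stand 13 mm farther back than shut.
Start: joints at [-1.415, 0.313, 1.498, -0, 1.331, -0.223], TCP at [194.136, -487.793, 202.894] pointing down, gripper open.
Joint ranges: [-2.94, 2.94], [-0.97, 2.17], [0.19, 2.56], [-1.23, 4.37], [0.02, 3.11], [-2.88, 2.88]. Speed limits (rad/s): [2.39, 2.39, 3.01, 3.14, 3.14, 3.14].

## Interface

Orientations are given as a unit quaternion [w, x, y, z].
In Python, from rig import sense, optics, ctrl gives the robot as it stands.
- The arm moves only by the tool play_rows, never from a script. Its argument "plan" is a list of rows, each a list of 7 numbers: the shift along the world's x, y, z in mm, then the turn, a rotation vector about the world's x, y, z in rad, then the opening, from -1 (shut) to 1 (fully open), so that 0 is half open. A call has 1 to 5 rows; each row shifts and turns the pose as measured when the row begins; what a row does not reach is not made up. A row lasts 1/12 s, in which the tool goes at most 41.7 mm and 7.16 degrees, less where a joint would pass 70% of its speed; a pose out of reach is approached as far as the arm can. A call is refused whole if a number of a shift passes 41.7 or a number of a turn 0.125, either way. A call with a gripper value outside its range is refused whole. The fingers move at their own pace and stop on an object; "grip_force" is the grip in N (left out, the last holds). Time passes only in rows, so rows that do not move let the fingers close. It gives the time, the measured TCP pose, the force and the opening at its end, in the units of the state.
- sense(): the state, without advancing time (a new reading comes with each control period).
- optics.capture(name): name is "scene" or "top" or "wrist"; returns a dict with "img" (420x560x3 uint8, blue, green, red), "fx", "fy", "cx", "cy" (pixels), "world_to_cam" (4x4, takes a point from world to camera coordinates). Camera axes: x right, y up, looking along -z (the intrinsics and any distortion apply to the point x, -y, -z); pixel columns grow to the right and rows downward; lengths in mm; the calibration is good to about 2 mm. A picture is of the moment at which its call begins. There is no depth.
- ctrl.finish_job(): hands the job in, once; it reports no verdict.
The state is a dict: "time_s": time; "joints": joint angles; "dq": joint speeds; "tau": joint torques, N m; "eef_pos": TCP position; "ee_rot": TCP orientation; "force": force on the tool from outside, world axes, zero at the start; "wrist_torque": the same for the moment, N m; "grip_width": opening from 0.0 (shut) to 1.0 (fully open).
Only numpy, scipy, OpenCV 4.12 (cv2) and the standard library are available. Lean on these libraries where they do the work, as an engineer would, in place of code of your own. Each camera call takes 0.05 s, during which the arm holds its last target. There are 200 camera calls.

## Working session

There is one attempt and no reset: what is moved stays moved. The work goes in short steps, Python scripts to look and compute and a tool call to move; the robot and the scene stay as the last step left them, time stands still between calls to the robot, and variables do not carry over. Pictures are saved under pics/ and viewed, about 8 in all and at most 12, crops included, and the job is handed in when it is done.

Besides the shell and the picture viewer there is one more tool, called after "Request:" as name(argument=value, ...), one argument or row to a line, values as JSON. play_rows: Moves the arm, as the interface text tells. Its arguments: {"type":"object","properties":{"plan":{"type":"array"},"grip_force":{"type":"number"}},"required":["plan"]}

```bash
mkdir -p pics; python3 - <<'E'
from rig import sense,optics
import cv2,json
for n in("top","scene"):
    c=optics.capture(n);cv2.imwrite(f"pics/{n}0.png",c["img"])
    print(n,{k:(v.tolist() if hasattr(v,'tolist') else v) for k,v in c.items() if k!="img"})
print(sense())
E
```

```text
top {'fx': 543.76036406882, 'fy': 543.76036406882, 'cx': 280.676644573475, 'cy': 211.65492223821266, 'world_to_cam': [[0.01317515264763853, -0.9997639275218824, 0.017277285050954754, -19.24402565864057], [0.9943577569119195, 0.014918869880301689, 0.10502418098033868, -606.0290075765982], [-0.10525714522923242, 0.01579609279268604, 0.9943195748001128, -1124.170305472771], [0.0, 0.0, 0.0, 1.0]]}
scene {'fx': 463.3569273254709, 'fy': 463.3569273254709, 'cx': 278.7214243905901, 'cy': 214.61466273182012, 'world_to_cam': [[-0.6997865612383791, 0.7143488577475496, -0.0021161627856648674, 416.14082559949435], [-0.6217093213154822, -0.6075712157582435, 0.4943022734840425, 338.17662152238574], [0.35181854484891384, 0.34722172630297976, 0.8692875153156013, -1287.8631253638648], [0.0, 0.0, 0.0, 1.0]]}
{'time_s': 0.1, 'joints': array([-1.41540356e+00,  3.13386522e-01,  1.49835032e+00, -3.66113400e-05,
        1.33098990e+00, -2.23413507e-01]), 'dq': array([ 6.35270031e-04, -5.74577498e-04, -4.23493825e-03,  1.12882556e-03,
       -3.76784239e-04,  9.78207692e-05]), 'tau': array([ 1.65951948e-03, -4.12895715e+01, -2.60143715e+01, -1.41266501e-04,
        3.02712673e-03,  4.81379288e-06]), 'eef_pos': array([ 194.08279687, -487.53152034,  202.4002306 ]), 'ee_rot': array([-5.67323529e-04,  9.82115805e-01,  1.88276987e-01,  1.51267331e-06]), 'force': array([-0.79474858,  0.28312797, -0.19922059]), 'wrist_torque': array([ 0.00463905,  0.02426996, -0.03983135]), 'grip_width': 1.0000946504799817}
```

View pics/top0.png

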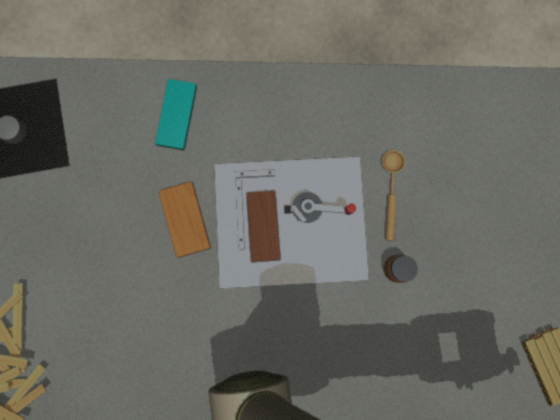

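View pics/scene0.png

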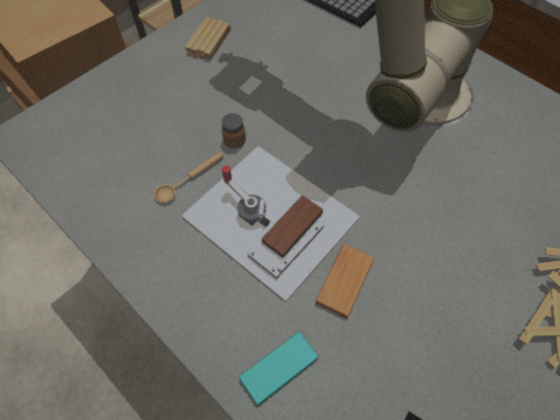

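Candidates for the board: dark walnut at top (263,226), on the white bed between the fences and the clamp. The others are the lighter spare at (185,219) and the turquoise look-alike at (176,114). By the description I choose (263,226), and I'll check it in a crop.

```bash
python3 - <<'E'
import cv2
i=cv2.imread("pics/top0.png")[145:295,205:405]
cv2.imwrite("pics/crop0.png",cv2.resize(i,None,fx=4,fy=4,interpolation=cv2.INTER_CUBIC))
E
```

```text
(no output)
```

View pics/crop0.png

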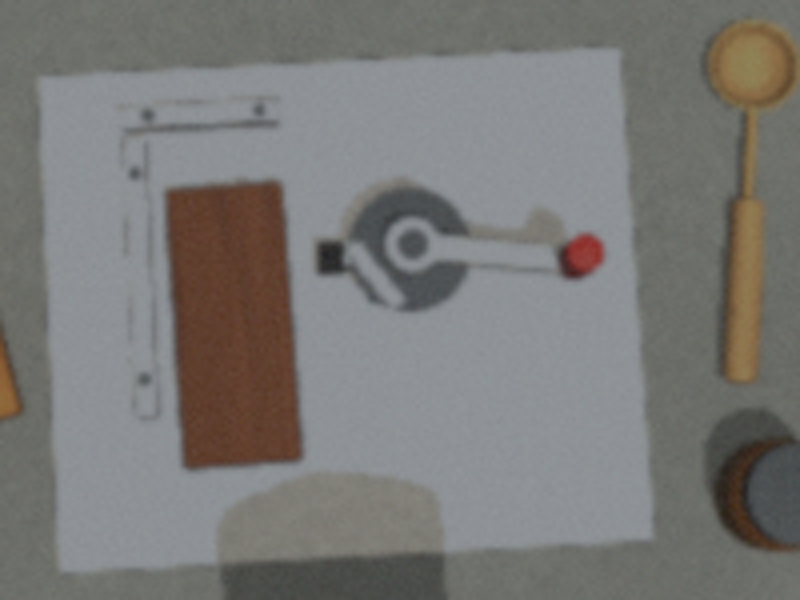

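```bash
cat > h.py <<'E'
import numpy as np,cv2,json
from scipy.spatial.transform import Rotation as R
def pix2w(c,uv,z):
    M=np.array(c["world_to_cam"]);uv=np.atleast_2d(uv).astype(float)
    d=np.c_[(uv[:,0]-c["cx"])/c["fx"],-(uv[:,1]-c["cy"])/c["fy"],-np.ones(len(uv))]@M[:3,:3]
    o=-M[:3,:3].T@M[:3,3]
    return o+d*((z-o[2])/d[:,2])[:,None]
def fit2(a,b): # b = Rot a + t
    a=np.array(a,float);b=np.array(b,float)[:,:2];ca,cb=a.mean(0),b.mean(0)
    z=((a-ca)@[1,1j]).conj()@((b-cb)@[1,1j]);th=np.angle(z)
    r=np.array([[np.cos(th),-np.sin(th)],[np.sin(th),np.cos(th)]]);t=cb-r@ca
    return th,r,t,b-(a@r.T+t)
E
python3 - <<'E'
from h import *
from rig import optics
c=optics.capture("top")
P=lambda l:np.array(l)/4+[205-.375,145-.375]
th,r,t,e=fit2([(110,90),(110,-230),(-160,-230),(-160,90)],pix2w(c,P([(39,77),(620,48),(653,540),(60,572)]),10))
print("jig",th,t,e.round(1).tolist())
inv=lambda w:(w[:,:2]-t)@r
bt,br,b0,e=fit2([(75,32),(75,-32),(-75,-32),(-75,32)],pix2w(c,P([(167,187),(280,181),(302,459),(185,467)]),32))
print("board",bt,b0,e.round(1).tolist(),"in jig",(b0-t)@r,bt-th)
g=pix2w(c,P([(584,254)]),104);p=pix2w(c,P([(413,243)]),68)
print("grip",g,inv(g),"piv",p,inv(p))
# fence refs
print("fence end foot-top edge",inv(pix2w(c,P([(124,131),(278,123)]),28)).round(1).tolist(),"side",inv(pix2w(c,P([(147,145),(157,412)]),28)).round(1).tolist())
G=inv(g)[0]-[0,-105];print("lever ang from -y towards -x",np.arctan2(-G[0],-G[1]),np.hypot(*G))
np.savez("jig.npz",r=r,t=t,th=th)
for n,q in dict(piv=(0,-105),end=(75,0),side=(0,32),shut=(-85,-105)).items(): print(n,r@q+t)
E
```

```text
jig 0.06634920770947755 [608.44652354  38.78462562] [[-1.0, -0.8], [-0.8, 0.6], [0.7, 1.3], [1.0, -1.0]]
board 0.08606504012188898 [576.67452988  26.399108  ] [[-0.0, -1.7], [-1.3, 1.9], [0.4, 1.1], [0.9, -1.2]] in jig [-32.52325218 -10.25176548] 0.019715832412411427
grip [[ 607.82069355 -149.31653073  104.        ]] [[ -13.09566081 -187.64578426]] piv [[616.31454473 -66.10969559  68.        ]] [[   0.89615926 -105.18517613]]
fence end foot-top edge [[73.7, 43.3], [73.9, -39.4]] side [[65.5, 31.3], [-77.5, 32.5]]
lever ang from -y towards -x 0.15714873708122198 83.67689040528464
piv [615.40808001 -65.98434274]
end [683.28150094  43.75716595]
side [606.32490633  70.71421597]
shut [530.59510562 -71.61988846]
```

Read from the crop (4x, origin 205,145):
- The bed corners are at (39,77), (620,48), (653,540) and (60,572).
- The dark board, confirmed, spans (167,187) to (302,459).
- The grip is at (584,254).

The jig fit is good to about 1 mm. I move the closed fingers over to behind the board, at about (470,17).

Request:
play_rows(
  plan=[
    [15,40,0,0,0,-0.1,-1],
    [22,40,0,0,0,-0.1,-1],
    [22,40,0,0,0,-0.113,-1],
    [22,40,0,0,0,0,-1],
    [22,40,0,0,0,0,-1],
  ],
  grip_force=40,
)

```text
time_s: 0.57
eef_pos: [287.4, -300.3, 199.6]
ee_rot: [-0.002, 1.0, 0.021, -0.001]
force: [0.5, -1.4, 1.4]
grip_width: 0.296
```

Request:
play_rows(
  plan=[
    [22,40,0,0,0,0,-1],
    [22,40,0,0,0,0,-1],
    [22,40,0,0,0,0,-1],
    [22,40,0,0,0,0,-1],
    [22,40,0,0,0,0,-1],
  ],
)

```text
time_s: 0.98
eef_pos: [385.4, -116.3, 199.7]
ee_rot: [-0.002, 1.0, 0.019, -0.0]
force: [0.1, -0.8, -1.0]
grip_width: -0.002
```

Request:
play_rows(
  plan=[
    [24,38,0,0,0,0.028,-1],
    [24,38,0,0,0,0,-1],
    [24,38,-20,0,0,0,-1],
    [12,19,-40,0,0,0,-1],
    [0,0,-40,0,0,0,-1],
  ],
)

```text
time_s: 1.4
eef_pos: [466.3, 10.6, 110.8]
ee_rot: [0.0, 0.999, 0.037, 0.008]
force: [0.7, -1.2, -1.4]
grip_width: 0.001
```

Request:
play_rows(
  plan=[
    [3,6,-38,0,0,-0.01,-1],
    [0,0,-30,0,0,0,-1],
    [0,0,-14,0,0,0,-1],
    [0,0,-6,0,0,0,-1],
    [0,0,0,0,0,0,-1],
  ],
)

```text
time_s: 1.82
eef_pos: [464.7, 20.6, 11.9]
ee_rot: [-0.001, 0.999, 0.035, 0.003]
force: [-0.2, -0.0, -0.4]
grip_width: -0.003
```

Request:
play_rows(
  plan=[
    [0,0,6,0,0,0,-1],
    [10,1,0,0,0,0,-1],
    [10,1,0,0,0,0,-1],
    [8,1,0,0,0,0,-1],
    [6,0,0,0,0,0,-1],
  ],
)

```text
time_s: 2.23
eef_pos: [502.3, 22.6, 25.4]
ee_rot: [-0.0, 0.999, 0.034, 0.006]
force: [-0.1, -0.1, 0.7]
grip_width: 0.001
```

Request:
play_rows(
  plan=[
    [5,0,0,0,0,0,-1],
    [5,0,0,0,0,0,-1],
    [4,0,0,0,0,0,-1],
  ],
)

```text
time_s: 2.48
eef_pos: [519.3, 21.9, 29.0]
ee_rot: [0.0, 0.999, 0.034, 0.009]
force: [-0.1, 0.7, 0.1]
grip_width: -0.002
```

Request:
play_rows(
  plan=[
    [0,0,-11,0,0,0,-1],
  ],
)

```text
time_s: 2.57
eef_pos: [521.3, 21.5, 19.6]
ee_rot: [0.001, 0.999, 0.034, 0.012]
force: [-0.3, -0.4, 0.7]
grip_width: -0.003
```

```bash
python3 - <<'E'
from rig import sense,optics
import cv2,numpy as np
a=optics.capture("top")["img"][145:295,205:405];b=optics.capture("scene")["img"][140:290,190:390]
cv2.imwrite("pics/p1.png",np.vstack([cv2.resize(x,None,fx=2,fy=2,interpolation=cv2.INTER_CUBIC) for x in(a,b)]))
s=sense();print(s["eef_pos"],s["force"])
E
```

```text
[518.27273168  22.0270249   16.481077  ] [ 0.04487779  0.27058948 -0.2301201 ]
```

View pics/p1.png

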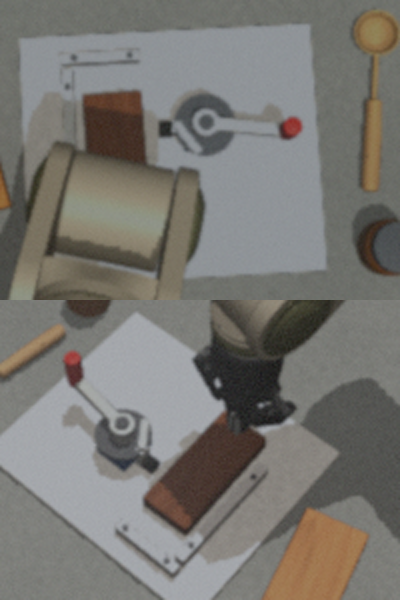

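The board's front edge is still at 2x (83–140, 93), so it has not moved, and the tool reads no force. I'll check where the TCP projects.

```bash
python3 - <<'E'
from h import *
from rig import sense,optics
c=optics.capture("scene")
M=np.array(c["world_to_cam"])
def pr(p):
    q=M[:3,:3]@p+M[:3,3];return (c["cx"]+c["fx"]*q[0]/-q[2], c["cy"]-c["fy"]*q[1]/-q[2])
s=sense();print(s["eef_pos"],R.from_quat(np.roll(s["ee_rot"],-1)).as_matrix().round(3).tolist())
for n,p in dict(tcp=s["eef_pos"],rearTL=(500,-12,32),rearTR=(504,52,32),b=(576.7,26.4,32)).items():print(n,pr(np.array(p)))
x=c["img"][140:260,250:410];cv2.imwrite("pics/p2.png",cv2.resize(x,None,fx=5,fy=5,interpolation=cv2.INTER_CUBIC))
cv2.imwrite("pics/w2.png",optics.capture("wrist")["img"])
E
```

```text
[518.31800383  22.01369459  16.92165518] [[0.998, 0.068, 0.016], [0.068, -0.998, 0.001], [0.016, 0.0, -1.0]]
tcp (np.float64(308.28922564255527), np.float64(209.94197073725383))
rearTL (np.float64(303.2485019276197), np.float64(193.1433359650711))
rearTR (np.float64(322.4717235841477), np.float64(210.6720529322283))
b (np.float64(292.5891674792643), np.float64(223.7162820138249))
```

View pics/p2.png

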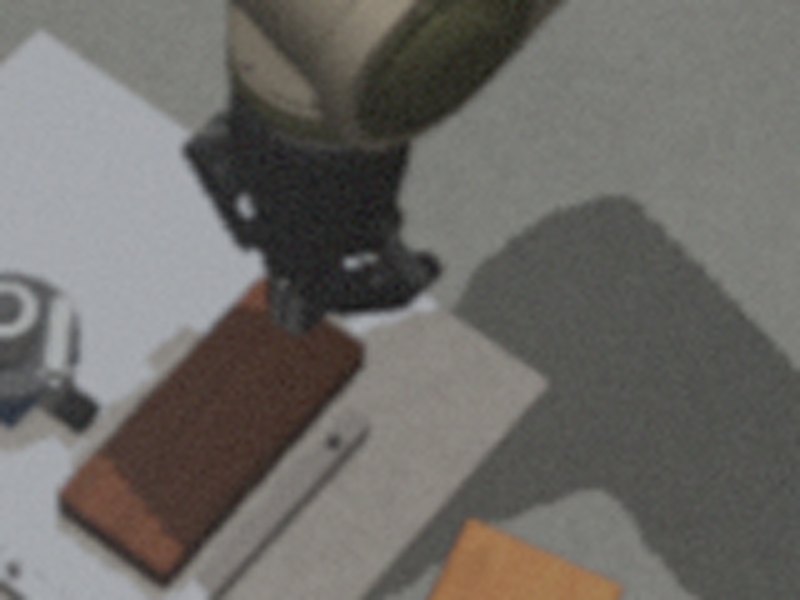

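The fingertip shows at crop (293,330), over the board's top and about 17 mm higher than the reported z. The fingers passed over the board without touching it. I'll back off and find the true tip height by touching the bed gently.

Request:
play_rows(
  plan=[
    [-1,0,10,0,0.012,0,-1],
    [-30,-2,5,0,0,0,-1],
    [-25,-2,0,0,0,0,-1],
    [0,0,0,0,0,0,-1],
    [0,0,-10,0,0,0,-1],
  ],
)

```text
time_s: 3.18
eef_pos: [460.4, 17.8, 23.4]
ee_rot: [-0.0, 0.999, 0.034, 0.003]
force: [0.2, -0.1, -0.8]
grip_width: -0.002
```

Request:
play_rows(
  plan=[
    [0,0,-6,0,0,0,-1],
    [0,0,-3,0,0,0,-1],
    [0,0,-2,0,0,0,-1],
    [0,0,0,0,0,0,-1],
  ],
)

```text
time_s: 3.52
eef_pos: [460.1, 17.9, 10.7]
ee_rot: [-0.0, 0.999, 0.034, 0.002]
force: [0.5, -1.1, -0.6]
grip_width: 0.002
```

Request:
play_rows(
  plan=[
    [0,0,-3,0,0,0,-1],
    [0,0,0,0,0,0,-1],
  ],
)

```text
time_s: 3.68
eef_pos: [460.6, 17.9, 7.5]
ee_rot: [-0.0, 0.999, 0.034, 0.002]
force: [0.2, -0.4, 0.6]
grip_width: 0.002
```

Request:
play_rows(
  plan=[
    [0,0,-3,0,0,0,-1],
    [0,0,0,0,0,0,-1],
  ],
)

```text
time_s: 3.85
eef_pos: [460.9, 17.9, 4.4]
ee_rot: [-0.0, 0.999, 0.034, 0.002]
force: [0.2, 0.4, 0.4]
grip_width: 0.001
```

Request:
play_rows(
  plan=[
    [0,0,-3,0,0,0,-1],
    [0,0,0,0,0,0,-1],
  ],
)

```text
time_s: 4.02
eef_pos: [461.1, 17.9, 1.2]
ee_rot: [-0.0, 0.999, 0.034, 0.002]
force: [-0.5, -0.2, -0.3]
grip_width: 0.003
```

Request:
play_rows(
  plan=[
    [0,0,-3,0,0,0,-1],
    [0,0,0,0,0,0,-1],
  ],
)

```text
time_s: 4.18
eef_pos: [461.1, 17.9, -2.1]
ee_rot: [-0.0, 0.999, 0.034, 0.002]
force: [0.0, 0.2, 0.3]
grip_width: -0.006
```

Request:
play_rows(
  plan=[
    [0,0,-2,0,0,0,-1],
    [0,0,0,0,0,0,-1],
  ],
)

```text
time_s: 4.35
eef_pos: [461.1, 17.9, -4.4]
ee_rot: [-0.0, 0.999, 0.034, 0.002]
force: [0.3, 0.3, -0.5]
grip_width: -0.001
```

```bash
python3 - <<'E'
from h import *
from rig import optics,sense
x=optics.capture("scene")["img"][140:260,250:410];x=cv2.resize(x,None,fx=4,fy=4,interpolation=cv2.INTER_CUBIC)
cv2.imwrite("pics/p3.png",x);print(sense()["eef_pos"])
E
```

```text
[461.23878603  17.86519949  -4.17322536]
```

View pics/p3.png

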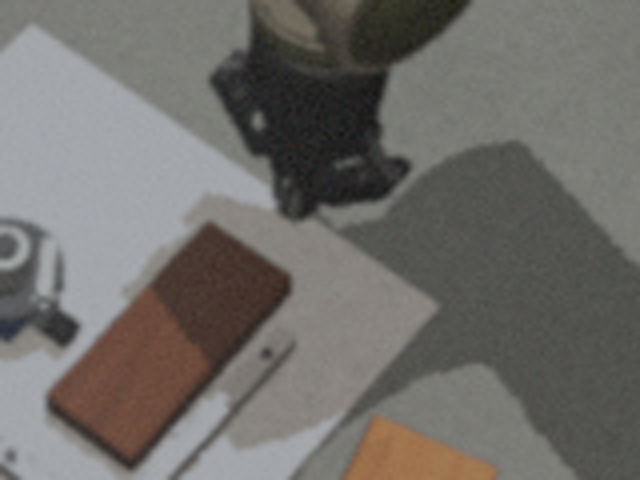

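```bash
python3 - <<'E'
from h import *
from rig import optics,sense
c=optics.capture("scene");c2=optics.capture("top");w=optics.capture("wrist")
for z in(-4,5,12,20):print(z,pix2w(c,[(323.2,193.7)],z))
M=np.array(c["world_to_cam"])
for z in(-4,12,17):
    q=M[:3,:3]@[461.2,17.9,z]+M[:3,3];print(z,c["cx"]-c["fx"]*q[0]/q[2],c["cy"]+c["fy"]*q[1]/q[2])
E
```

```text
-4 [[449.41653504   9.53236106  -4.        ]]
5 [[454.16581672  12.78393549   5.        ]]
12 [[457.85970247  15.31293782  12.        ]]
20 [[462.08128618  18.2032262   20.        ]]
-4 322.543196592648 198.68964875965244
12 323.0786641728338 195.18535928299636
17 323.24876318220265 194.0721711263688
```

Request:
play_rows(
  plan=[
    [0,0,-2,0,0,0,-1],
    [0,0,0,0,0,0,-1],
  ],
)

```text
time_s: 4.72
eef_pos: [461.5, 17.8, -5.9]
ee_rot: [0.0, 0.999, 0.034, 0.003]
force: [-1.3, -0.5, 0.3]
grip_width: -0.001
```

Request:
play_rows(
  plan=[
    [0,0,-2,0,0,0,-1],
    [0,0,0,0,0,0,-1],
  ],
)

```text
time_s: 4.88
eef_pos: [461.5, 17.8, -8.1]
ee_rot: [0.0, 0.999, 0.034, 0.003]
force: [0.8, 0.3, -0.3]
grip_width: -0.001
```

The tip is really about 19 mm above the reported z, and the xy agrees. The working height is therefore a reported z of about -4, and I push again.

Request:
play_rows(
  plan=[
    [0,0,3,0,0,0,-1],
    [0,0,0,0,0,0,-1],
    [10,1,0,0,0,0,-1],
    [8,1,0,0,0,0,-1],
    [0,0,0,0,0,0,-1],
  ],
)

```text
time_s: 5.3
eef_pos: [480.2, 19.9, -4.6]
ee_rot: [0.0, 0.999, 0.034, 0.003]
force: [-0.5, 0.1, -0.3]
grip_width: -0.003
```

Request:
play_rows(
  plan=[
    [8,1,-1,0,0,0,-1],
    [6,0,0,0,0,0,-1],
    [6,0,0,0,0,0,-1],
    [5,0,0,0,0,0,-1],
  ],
)

```text
time_s: 5.63
eef_pos: [504.8, 21.2, -5.9]
ee_rot: [-0.0, 0.999, 0.034, 0.001]
force: [-1.5, 0.7, 0.5]
grip_width: -0.002
```

Request:
play_rows(
  plan=[
    [5,0.3,0,0,0,0,-1],
    [5,0.3,0,0,0,0,-1],
    [4,0.3,0,0,0,0,-1],
  ],
)

```text
time_s: 5.88
eef_pos: [519.7, 22.1, -6.0]
ee_rot: [-0.0, 0.999, 0.034, 0.001]
force: [-1.1, -0.7, 1.1]
grip_width: 0.002
```

Request:
play_rows(
  plan=[
    [3,0.2,0,0,0,0,-1],
    [3,0.2,0,0,0,0,-1],
  ],
)

```text
time_s: 6.05
eef_pos: [523.8, 22.7, -6.4]
ee_rot: [-0.001, 0.999, 0.035, -0.003]
force: [-25.8, -4.9, 19.2]
grip_width: -0.002
```

Request:
play_rows(
  plan=[
    [3,0,0,0,0,0,-1],
    [2,0,0,0,0,0,-1],
  ],
)

```text
time_s: 6.22
eef_pos: [523.0, 23.0, -7.2]
ee_rot: [-0.001, 0.999, 0.036, -0.011]
force: [-8.5, -1.4, 5.7]
grip_width: -0.004
```

The force spike to 26 N at x≈523 means the board is against the end fence. I back off, lift, and turn the tool 90° on the way to the board's -y side. The target is jig (-30,-64), world (583,-27).

Request:
play_rows(
  plan=[
    [-12,0,5,0,0,0,-1],
    [-10,0,25,0,0,0.12,-1],
    [0,-5,30,0,0,0.12,-1],
    [10,-10,30,0,0,0.12,-1],
    [10,-10,0,0,0,0.12,-1],
  ],
)

```text
time_s: 6.63
eef_pos: [518.1, -1.2, 85.0]
ee_rot: [0.002, 0.96, 0.28, -0.014]
force: [1.0, -1.0, 0.9]
grip_width: -0.001
```

Request:
play_rows(
  plan=[
    [10,-10,0,0,0,0.12,-1],
    [10,-10,0,0,0,0.12,-1],
    [10,-10,0,0,0,0.12,-1],
    [10,0,0,0,0,0.12,-1],
    [10,0,0,0,0,0.12,-1],
  ],
)

```text
time_s: 7.05
eef_pos: [573.0, -34.7, 88.4]
ee_rot: [0.009, 0.828, 0.56, -0.009]
force: [-0.5, -0.2, -0.2]
grip_width: 0.001
```

Request:
play_rows(
  plan=[
    [5,0,0,0,0,0.12,-1],
    [5,0,0,0,0,0.12,-1],
    [5,0,0,0,0,0.12,-1],
    [0,0,0,0,0,0.0,-1],
  ],
)

```text
time_s: 7.38
eef_pos: [591.3, -35.4, 88.3]
ee_rot: [0.011, 0.707, 0.707, -0.006]
force: [0.5, 0.2, -0.4]
grip_width: -0.0
```

Request:
play_rows(
  plan=[
    [-8,8,0,0.024,0.007,0.066,-1],
    [0,0,-35,0,0,0,-1],
    [0,0,-35,0,0,0,-1],
    [0,0,0,0,0,0,-1],
  ],
)

```text
time_s: 7.72
eef_pos: [584.4, -27.3, 18.2]
ee_rot: [0.003, 0.688, 0.726, 0.002]
force: [-1.2, -0.3, -1.0]
grip_width: -0.003
```

Request:
play_rows(
  plan=[
    [0,0,-15,0,0,0,-1],
    [0,0,-5,0,0,0,-1],
    [0,0,0,0,0,0,-1],
  ],
)

```text
time_s: 7.97
eef_pos: [585.1, -27.4, -0.1]
ee_rot: [0.003, 0.691, 0.723, 0.002]
force: [0.3, 0.1, 1.3]
grip_width: 0.002
```

```bash
python3 - <<'E'
from h import *
from rig import optics,sense
c=optics.capture("scene");x=c["img"][140:290,190:390]
cv2.imwrite("pics/p4.png",cv2.resize(x,None,fx=4,fy=4,interpolation=cv2.INTER_CUBIC));s=sense();print(s["eef_pos"],s["force"])
E
```

```text
[ 5.85183855e+02 -2.74329182e+01  3.17011196e-01] [-0.34378406 -0.01241176  0.0370965 ]
```

View pics/p4.png

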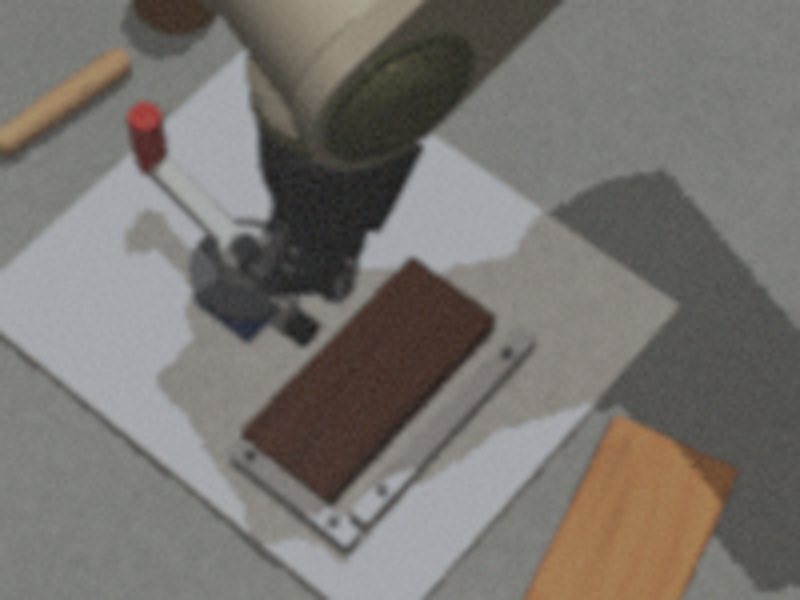

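The board sits at the end fence, with an even gap of about 9 mm left to the side fence. The fingertips, at (340,290), are between the clamp and the board and clear of the pad. I push along jig +y.

Request:
play_rows(
  plan=[
    [0,5,-3,0,0,0,-1],
    [-0.5,5,0,0,0,0,-1],
    [-0.3,4,0,0,0,0,-1],
  ],
)

```text
time_s: 8.27
eef_pos: [586.2, -13.5, 0.8]
ee_rot: [0.005, 0.692, 0.722, 0.003]
force: [-0.8, -2.2, 0.1]
grip_width: -0.001
```

Request:
play_rows(
  plan=[
    [-0.3,3,0,0,0,0,-1],
    [-0.2,2,0,0,0,0,-1],
  ],
)

```text
time_s: 8.43
eef_pos: [586.2, -7.9, 2.3]
ee_rot: [0.007, 0.691, 0.723, 0.003]
force: [1.0, -4.4, 0.3]
grip_width: 0.001
```

Request:
play_rows(
  plan=[
    [-0.2,2,0,0,0,0,-1],
    [0,0,0,0,0,0,-1],
  ],
)

```text
time_s: 8.6
eef_pos: [587.1, -5.7, 3.4]
ee_rot: [0.008, 0.691, 0.723, 0.004]
force: [0.4, -0.6, 0.4]
grip_width: -0.004
```

Request:
play_rows(
  plan=[
    [-1,2,-4,0,0,0,-1],
    [-1,2,-2,0,0,0,-1],
  ],
)

```text
time_s: 8.77
eef_pos: [587.9, -5.1, 2.6]
ee_rot: [0.013, 0.691, 0.723, 0.004]
force: [-5.0, -10.9, 17.2]
grip_width: -0.003
```

Request:
play_rows(
  plan=[
    [0,3,0,0,0,0,-1],
  ],
)

```text
time_s: 8.85
eef_pos: [588.8, -3.2, 4.0]
ee_rot: [0.015, 0.691, 0.723, 0.004]
force: [0.5, -0.5, -0.1]
grip_width: -0.001
```

Request:
play_rows(
  plan=[
    [0,3,0,0,0,0,-1],
  ],
)

```text
time_s: 8.93
eef_pos: [589.0, -0.3, 4.4]
ee_rot: [0.015, 0.691, 0.723, 0.005]
force: [-0.1, 0.8, 0.4]
grip_width: -0.001
```

```bash
python3 - <<'E'
from h import *
from rig import optics,sense
c=optics.capture("scene");x=c["img"][140:290,190:390]
cv2.imwrite("pics/p5.png",cv2.resize(x,None,fx=4,fy=4,interpolation=cv2.INTER_CUBIC));s=sense();print(s["eef_pos"],s["force"],s["joints"])
E
```

```text
[5.88837283e+02 4.31341634e-01 4.15937533e+00] [0.94845193 1.42167811 0.52050242] [-0.19423206  0.65535725  1.53159729 -0.00981173  0.9252801  -0.23336285]
```

View pics/p5.png

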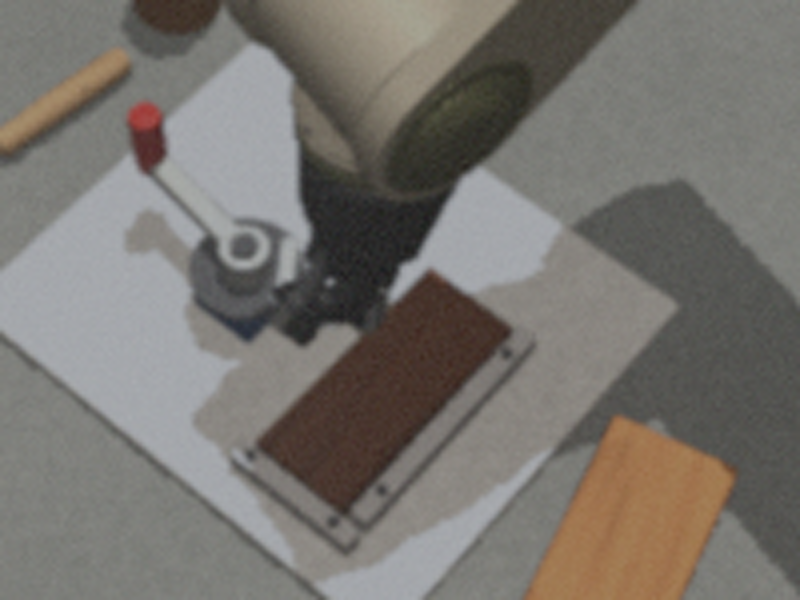

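The board now lies along both fences: its long edge at (345,510)–(512,332) meets the side fence. I give one more firm push to confirm.

Request:
play_rows(
  plan=[
    [-1,2,-3,0,0,0,-1],
  ],
)

```text
time_s: 9.07
eef_pos: [589.2, 0.9, 3.3]
ee_rot: [0.017, 0.691, 0.723, 0.005]
force: [-12.4, -20.0, 41.5]
grip_width: 0.005
```

Request:
play_rows(
  plan=[
    [0,3,0,0,0,0,-1],
  ],
)

```text
time_s: 9.15
eef_pos: [589.7, 3.0, 4.2]
ee_rot: [0.018, 0.691, 0.723, 0.005]
force: [-0.1, 0.1, 0.3]
grip_width: -0.004
```

Request:
play_rows(
  plan=[
    [0,2,0,0,0,0,-1],
  ],
)

```text
time_s: 9.23
eef_pos: [589.7, 5.3, 4.2]
ee_rot: [0.018, 0.691, 0.723, 0.005]
force: [-0.7, 0.5, 0.1]
grip_width: -0.001
```

A downward step gives Fz of 41 N, so the tip rode up onto the board. The true offset is therefore about 28 mm (tip at 32 when reported about 4). I lift, move clear and check the board from the top camera.

Request:
play_rows(
  plan=[
    [0,0,15,0,0,0,-1],
    [0,0,35,-0.03,0,0,-1],
    [-30,-20,40,0,0,0,-1],
    [-40,-30,20,0,0,0,-1],
    [-40,-30,0,0,0,0,-1],
  ],
)

```text
time_s: 9.65
eef_pos: [497.6, -56.4, 100.2]
ee_rot: [0.025, 0.688, 0.726, -0.008]
force: [1.1, -2.0, 0.5]
grip_width: -0.002
```

Request:
play_rows(
  plan=[
    [-40,-20,0,0,0,0,-1],
    [0,0,0,0,0,0,-1],
  ],
)

```text
time_s: 9.82
eef_pos: [453.2, -76.2, 99.1]
ee_rot: [0.022, 0.688, 0.725, -0.009]
force: [-0.0, 1.2, -0.7]
grip_width: 0.001
```

```bash
python3 - <<'E'
from h import *
from rig import optics,sense
c=optics.capture("top");x=c["img"][155:285,215:345]
cv2.imwrite("pics/p6.png",cv2.resize(x,None,fx=4.6,fy=4.6,interpolation=cv2.INTER_CUBIC));s=sense();print(s["eef_pos"],s["force"],s["ee_rot"],s["wrist_torque"])
E
```

```text
[456.14359109 -76.0334969   99.72786568] [ 0.43001384 -1.01272807  0.27699043] [ 0.02376399  0.68836664  0.7249327  -0.00769536] [0.0105958  0.03586888 0.01696394]
```

View pics/p6.png

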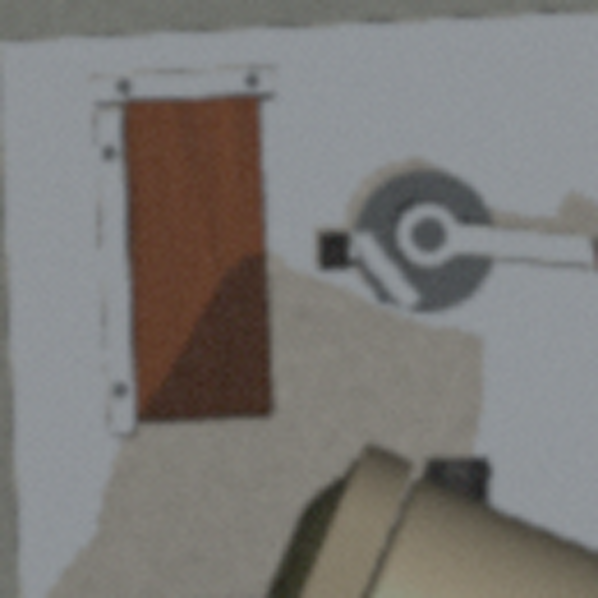

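```bash
python3 - <<'E'
from h import *
from rig import optics
c=optics.capture("top");j=np.load("jig.npz")
P=lambda l:(np.array(l)+.5)/4.6+[214.5,154.5]
bt,br,b0,e=fit2([(75,32),(75,-32),(-75,-32),(-75,32)],pix2w(c,P([(125,101),(260,96),(272,413),(140,420)]),32))
print((b0-j["t"])@j["r"],bt-j["th"],e.round(1).tolist())
# fence face line (top edges z=28)
print(((pix2w(c,P([(98,103),(272,97)]),28)[:,:2]-j["t"])@j["r"]).round(1),((pix2w(c,P([(127,120),(134,430)]),28)[:,:2]-j["t"])@j["r"]).round(1))
E
```

```text
[-0.2199091  -1.07580936] -0.0065564341864013595 [[-0.8, -0.7], [-1.3, 0.5], [1.1, 1.8], [0.9, -1.6]]
[[ 74.5  42.6]
 [ 73.3 -38.6]] [[ 65.8  29.5]
 [-78.5  32.9]]
```

The board measures home within accuracy: jig x -0.2, y -1.1 mm, angle -0.007. For safety I give it one more gentle end push at the corrected height.

Request:
play_rows(
  plan=[
    [10,35,0,0.044,0.024,0,-1],
    [10,38,-20,0,0,0,-1],
    [8,30,-35,0,0,0,-1],
    [0,5,-20,0,0,0,-1],
    [0,0,-10,0,0,0,-1],
  ],
)

```text
time_s: 10.33
eef_pos: [492.5, 36.0, 16.6]
ee_rot: [0.003, 0.688, 0.725, 0.004]
force: [-0.9, -0.6, -0.5]
grip_width: 0.004
```

Request:
play_rows(
  plan=[
    [0,0,0,0,0,0,-1],
  ],
)

```text
time_s: 10.42
eef_pos: [492.0, 37.9, 14.0]
ee_rot: [0.001, 0.688, 0.726, 0.003]
force: [0.2, 0.1, 0.3]
grip_width: 0.003
```

Request:
play_rows(
  plan=[
    [0,0,-12,0,0,0,-1],
    [0,-2,-8,0,0,0,-1],
    [0,0,-5,0,0,0,-1],
    [0,0,0,0,0,0,-1],
  ],
)

```text
time_s: 10.75
eef_pos: [494.5, 37.9, -12.4]
ee_rot: [0.001, 0.686, 0.727, 0.003]
force: [-0.1, -0.6, -0.7]
grip_width: 0.001
```

Request:
play_rows(
  plan=[
    [8,0,0,0,0,0,-1],
    [8,0,0,0,0,0,-1],
    [4,0,0,0,0,0,-1],
  ],
)

```text
time_s: 11.0
eef_pos: [517.1, 37.6, -10.9]
ee_rot: [0.002, 0.687, 0.727, 0.004]
force: [-1.3, -0.2, 0.2]
grip_width: 0.003
```

Request:
play_rows(
  plan=[
    [3,0,0,0,0,0,-1],
  ],
)

```text
time_s: 11.08
eef_pos: [520.9, 37.4, -10.5]
ee_rot: [0.002, 0.687, 0.727, 0.004]
force: [-16.8, -3.5, 1.3]
grip_width: 0.0
```

Request:
play_rows(
  plan=[
    [3,0,0,0,0,0,-1],
  ],
)

```text
time_s: 11.17
eef_pos: [520.8, 37.4, -10.9]
ee_rot: [-0.001, 0.687, 0.727, 0.001]
force: [-29.3, -4.0, 19.5]
grip_width: -0.003
```

The board is firmly home (17–29 N against the end fence). Next I compute the TCP path for the lever, with the finger face normal fixed at the tangent for φ=1.0.

```bash
python3 - <<'E'
import numpy as np
p=np.array([615.8,-66]);a=.0663;n=np.pi-1+a;off=-21*np.array([np.cos(n),np.sin(n)])
prev=None
for f in np.r_[.157,np.arange(.25,1.96,.1)]:
    th=-np.pi/2-f+a;t=p+85*np.array([np.cos(th),np.sin(th)])+off
    print(round(f,3),t.round(1),None if prev is None else (t-prev).round(1));prev=t
E
```

```text
0.157 [ 620.6 -167.5] None
0.25 [ 612.8 -166.5] [-7.8  1.1]
0.35 [ 604.5 -164.5] [-8.3  2. ]
0.45 [ 596.5 -161.7] [-8.   2.8]
0.55 [ 588.8 -158.1] [-7.7  3.6]
0.65 [ 581.4 -153.8] [-7.3  4.3]
0.75 [ 574.6 -148.8] [-6.8  5. ]
0.85 [ 568.3 -143.1] [-6.3  5.7]
0.95 [ 562.6 -136.8] [-5.7  6.3]
1.05 [ 557.5 -130. ] [-5.1  6.8]
1.15 [ 553.2 -122.7] [-4.3  7.3]
1.25 [ 549.6 -115. ] [-3.6  7.7]
1.35 [ 546.8 -106.9] [-2.8  8. ]
1.45 [544.8 -98.7] [-2.   8.3]
1.55 [543.6 -90.3] [-1.2  8.4]
1.65 [543.3 -81.8] [-0.3  8.5]
1.75 [543.8 -73.3] [0.5 8.5]
1.85 [545.2 -64.9] [1.4 8.4]
1.95 [547.4 -56.7] [2.2 8.2]
```

Request:
play_rows(
  plan=[
    [-14,0,5,0,0,0,-1],
    [-5,0,40,0,0,0.1,-1],
    [0,0,40,0,0,0.1,-1],
    [0,-10,30,0,0,0.1,-1],
    [20,-36,0,0,0,0.1,-1],
  ],
)

```text
time_s: 11.58
eef_pos: [517.3, -5.3, 108.9]
ee_rot: [-0.004, 0.52, 0.854, -0.003]
force: [0.2, 0.2, 0.7]
grip_width: 0.001
```

Request:
play_rows(
  plan=[
    [20,-36,0,0,0,0.1,-1],
    [20,-36,0,0,0,0.07,-1],
    [20,-36,0,0,0,0,-1],
    [20,-36,0,0,0,0,-1],
    [0,0,0,0,0,0,-1],
  ],
)

```text
time_s: 12.0
eef_pos: [602.2, -158.0, 115.0]
ee_rot: [0.003, 0.439, 0.898, -0.003]
force: [-0.2, 0.3, -0.1]
grip_width: 0.001
```

Request:
play_rows(
  plan=[
    [15,-10,0,0,0,-0.02,-1],
    [15,-10,0,0,0,0,-1],
    [0,0,0,0,0,0,-1],
    [0,0,-30,0,0,0,-1],
    [0,0,-20,0,0,0,-1],
  ],
)

```text
time_s: 12.42
eef_pos: [636.1, -182.6, 68.7]
ee_rot: [0.007, 0.451, 0.893, -0.003]
force: [-1.0, -0.4, -0.1]
grip_width: 0.004
```

Request:
play_rows(
  plan=[
    [0,0,-12,0,0,0,-1],
    [0,0,0,0,0,0,-1],
  ],
)

```text
time_s: 12.58
eef_pos: [634.2, -181.0, 52.7]
ee_rot: [0.004, 0.451, 0.893, -0.003]
force: [-0.0, 0.3, -0.5]
grip_width: 0.001
```

Request:
play_rows(
  plan=[
    [-7,7,-2,0,0,0,-1],
    [-7,6,0,0,0,0,-1],
    [-7,2,0,0,0,0,-1],
    [0,0,0,0,0,0,-1],
  ],
)

```text
time_s: 12.92
eef_pos: [612.7, -166.0, 53.4]
ee_rot: [0.006, 0.45, 0.893, -0.004]
force: [1.1, 0.4, -0.2]
grip_width: -0.004
```

Request:
play_rows(
  plan=[
    [-8,1,0,0,0,0,-1],
    [-8,2,0,0,0,0,-1],
    [0,0,0,0,0,0,-1],
  ],
)

```text
time_s: 13.17
eef_pos: [597.7, -162.9, 56.8]
ee_rot: [0.009, 0.45, 0.893, -0.004]
force: [-0.2, -0.3, 0.1]
grip_width: 0.001
```

```bash
cat > red.py <<'E'
from h import *
from rig import optics,sense
def red():
    o=[]
    for n in("scene","top"):
        c=optics.capture(n);b,g,r=[c["img"][...,k].astype(int) for k in range(3)]
        m=((r>90)&(r>2.2*g)&(r>2.2*b)).astype(np.uint8)
        k,l,st,ce=cv2.connectedComponentsWithStats(m)
        for i in range(1,k):
            if st[i,4]>8:
                w=pix2w(c,[ce[i]],85)[0][:2];d=w-[615.8,-66]
                o.append((n,ce[i].round(1),int(st[i,4]),w.round(1),"phi",round(float(np.arctan2(-d[0],-d[1])+.066),3)))
    return o
s=sense()
for x in red():print(*x)
print(s["time_s"],s["eef_pos"].round(1),s["force"].round(1))
E
python3 red.py
```

```text
scene [235.3 164.2] 29 [ 577.8 -156. ] phi 0.466
top [346.7 218.1] 9 [ 589.5 -144. ] phi 0.391
13.1667 [ 597.7 -162.9   56.8] [-0.2 -0.3  0.1]
```

The lever is following, with φ about 0.4. I continue along the arc.

Request:
play_rows(
  plan=[
    [-8,3,-4,0,0,0,-1],
    [-8,4,-1,0,0,0,-1],
    [-7,4,-1,0,0,0,-1],
  ],
)

```text
time_s: 13.52
eef_pos: [578.4, -153.8, 52.6]
ee_rot: [0.012, 0.45, 0.893, -0.005]
force: [0.5, -1.3, 0.7]
grip_width: -0.002
```

Request:
play_rows(
  plan=[
    [-6,4,0,0,0,0,-1],
    [0,0,0,0,0,0,-1],
  ],
)

```text
time_s: 13.68
eef_pos: [572.3, -149.4, 53.1]
ee_rot: [0.013, 0.45, 0.893, -0.005]
force: [0.4, 0.8, 0.4]
grip_width: -0.003
```

Request:
play_rows(
  plan=[
    [-5,6,-1,0,0,0,-1],
    [-5,6,0,0,0,0,-1],
    [0,0,0,0,0,0,-1],
  ],
)

```text
time_s: 13.93
eef_pos: [562.9, -138.0, 52.8]
ee_rot: [0.014, 0.45, 0.893, -0.005]
force: [0.6, -3.5, -2.0]
grip_width: -0.001
```

Request:
play_rows(
  plan=[
    [-5,6,0,0,0,0,-1],
    [0,0,0,0,0,0,-1],
  ],
)

```text
time_s: 14.1
eef_pos: [558.4, -132.8, 53.0]
ee_rot: [0.016, 0.45, 0.893, -0.006]
force: [1.0, -4.1, -1.7]
grip_width: -0.001
```

```bash
python3 red.py
```

```text
scene [257.2 162.2] 32 [ 538.6 -124.1] phi 0.991
14.1 [ 558.4 -132.8   53. ] [ 1.  -4.1 -1.7]
```

The force has risen to about 4.5 N at φ≈1.0, so the pad is on the board. I go on in small steps.

Request:
play_rows(
  plan=[
    [-3,5,0,0,0,0,-1],
    [-3,5,0,0,0,0,-1],
  ],
)

```text
time_s: 14.37
eef_pos: [554.0, -125.6, 53.2]
ee_rot: [0.017, 0.45, 0.893, -0.007]
force: [0.9, -6.7, -1.4]
grip_width: 0.001
```

Request:
play_rows(
  plan=[
    [-2.5,5,0,0,0,0,-1],
    [-2,5,0,0,0,0,-1],
  ],
)

```text
time_s: 14.53
eef_pos: [549.8, -116.7, 53.3]
ee_rot: [0.018, 0.451, 0.892, -0.007]
force: [0.3, -4.0, 0.7]
grip_width: 0.002
```

Request:
play_rows(
  plan=[
    [-2,5,0,0,0,0,-1],
  ],
)

```text
time_s: 14.62
eef_pos: [547.8, -111.8, 53.3]
ee_rot: [0.018, 0.451, 0.892, -0.007]
force: [-0.3, -1.9, -0.5]
grip_width: 0.002
```

Request:
play_rows(
  plan=[
    [-1.5,4,0,0,0,0,-1],
  ],
)

```text
time_s: 14.7
eef_pos: [546.2, -107.1, 53.2]
ee_rot: [0.017, 0.451, 0.892, -0.007]
force: [1.2, -0.3, -0.8]
grip_width: 0.001
```

Request:
play_rows(
  plan=[
    [-1,3,0,0,0,0,-1],
  ],
)

```text
time_s: 14.78
eef_pos: [544.9, -103.2, 53.2]
ee_rot: [0.017, 0.451, 0.892, -0.006]
force: [-0.5, 0.2, 0.6]
grip_width: 0.0
```

```bash
python3 red.py
```

```text
scene [271.7 167. ] 24 [524.8 -90.7] phi 1.372
14.7833 [ 544.9 -103.2   53.2] [-0.5  0.2  0.6]
```

Request:
play_rows(
  plan=[
    [-1,3,0,0,0,0,-1],
  ],
)

```text
time_s: 14.97
eef_pos: [544.2, -100.3, 53.2]
ee_rot: [0.017, 0.451, 0.892, -0.006]
force: [1.2, -7.6, 0.3]
grip_width: 0.002
```

Request:
play_rows(
  plan=[
    [-0.5,2,0,0,0,0,-1],
  ],
)

```text
time_s: 15.05
eef_pos: [544.4, -99.8, 53.6]
ee_rot: [0.019, 0.451, 0.892, -0.008]
force: [2.4, -15.3, -3.0]
grip_width: -0.001
```

There is a solid stop at φ≈1.44 (15 N), after the push had vanished, so the lever has snapped. I back off and withdraw.

Request:
play_rows(
  plan=[
    [1,-6,0,0,0,0,-1],
    [2,-10,0,0,0,0,-1],
    [2,-12,10,0,0,0,-1],
    [0,-5,35,0,0,0,-1],
    [0,0,40,0,0,0,-1],
  ],
)

```text
time_s: 15.47
eef_pos: [545.5, -133.3, 133.2]
ee_rot: [0.01, 0.451, 0.893, -0.007]
force: [0.4, 0.2, 0.4]
grip_width: 0.004
```

Request:
play_rows(
  plan=[
    [-20,-10,35,0,0,0,-1],
    [-40,-20,0,0,0,0,-1],
    [-40,-20,0,0,0,0,-1],
    [-40,-20,0,0,0,0,-1],
    [-40,-20,0,0,0,0,-1],
  ],
)

```text
time_s: 15.88
eef_pos: [376.8, -221.1, 177.3]
ee_rot: [0.018, 0.448, 0.894, -0.007]
force: [-0.2, -0.9, 0.6]
grip_width: 0.002
```

Request:
play_rows(
  plan=[
    [-20,-40,0,0,0,0,-1],
    [-10,-40,0,0,0,0,-1],
    [0,0,0,0,0,0,-1],
    [0,0,0,0,0,0,-1],
  ],
)

```text
time_s: 16.22
eef_pos: [340.8, -303.2, 178.6]
ee_rot: [0.019, 0.451, 0.892, -0.007]
force: [0.6, 1.1, -0.3]
grip_width: -0.002
```

```bash
python3 red.py; python3 - <<'E'
from h import *
from rig import optics
x=optics.capture("top")["img"][145:295,205:405]
cv2.imwrite("pics/p7.png",cv2.resize(x,None,fx=4,fy=4,interpolation=cv2.INTER_CUBIC))
E
```

```text
scene [271.3 166.2] 21 [523.9 -92.8] phi 1.353
top [315.3 244.7] 37 [534.6 -80.6] phi 1.459
16.2167 [ 340.8 -303.2  178.6] [ 0.6  1.1 -0.3]
```

View pics/p7.png

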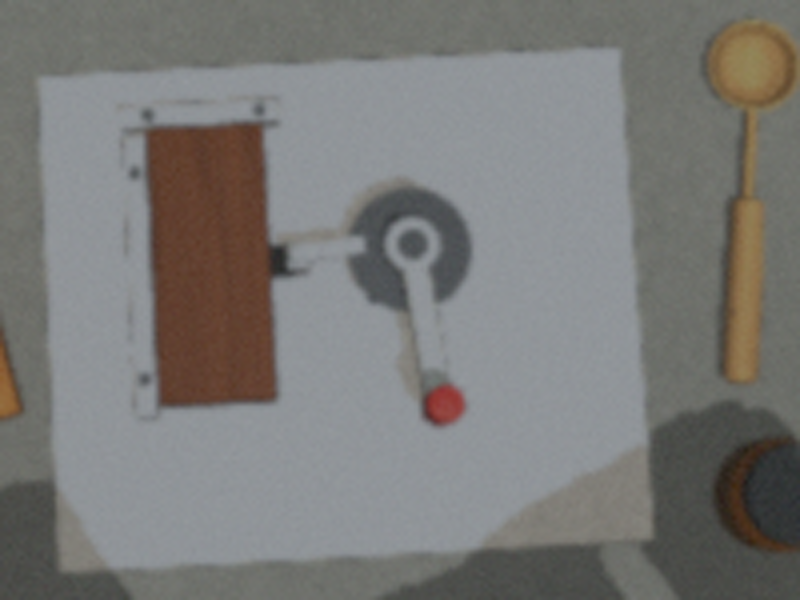

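The lever stays shut with its grip at (444,404). The pad presses on the board, and the board is square in the corner: corners (147,128), (263,124), (276,400), (158,405). The spoon and jar have not moved. I hand in.

```bash
python3 -c "
from rig import ctrl;print(ctrl.finish_job())"
```

```text
the job is handed in; nothing more can be done
None
```

I pushed the board home into both fences with closed fingers, then pushed the lever clockwise until it snapped shut. I withdrew the arm and handed the job in at about 16 s; no verdict was given.

**Last checks:**
- **Lever:** The push rose to about 7 N and vanished past centre. I felt the solid stop at about 1.44 rad from jig -y, with about 15 N the highest force I read. After I let go, the lever was still shut in the final top picture.
- **Board:** In the final picture it is flush in the corner, parallel to the bed edges, with the pad on it. I judged this by eye and did not refit it. The last fitted pose, before the final end push and clamping, was x -0.2 mm, y -1.1 mm and -0.007 rad, good to about 1–2 mm.
- **Other things:** The jar and spoon look unmoved in the final picture. Only the edge of the spare board shows there, and I never went near it.

**What went wrong or disagreed:**
- **Tip height:** The fingertips sat about 20–28 mm higher than the reported TCP height. My first end push passed over the board without moving it.
- **Side push:** The tip rode up onto the board, with a brief 41 N on the fingertips. The board still reached the fence, and I repeated the end push lower, reading 29 N sideways. I did not repeat the side push.
- **Clamp force:** I did not measure the clamp's holding force, only inferred it from the snap and the lever staying shut.

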